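# Zero a bench photometer and take a reading

## Robot

A 6-joint arm with a two-finger parallel gripper is mounted at the origin on the work surface. World frame = base frame: x ahead of the robot, y to its left, z up, the work surface at z = 0. Lengths are in m, angles in rad, forces in N, time in s.
With the tool pointing down it reaches from about 0.35 to 0.775 m from the base axis. Payload 5.5 kg.
Tool frame: the origin (TCP) lies midway between the tips of the shut fingers; the grasp point (between the pads) lies 19 mm behind it (env.tcp_to_grasp is the distance from the TCP to the grasp point, in m); z points along the fingers, y is the direction in which the jaws open and shut (so a half turn about z gives the same grasp; the last joint's range is limited). The gripper opens to 85 mm and grips with 20 to 120 N. Pads are 22 mm wide; open, the fingers measure 114 mm over their backs; the gripper's body (76 mm by 85 mm) begins 54 mm behind the grasp point. The pads swing forward as they close: fully open they stand 13 mm farther back than shut.
Start: joints at [0.987, 0.313, 0.046, 1.304, 0, 1.431], TCP at [0.247, 0.519, 0.231] pointing down, gripper open.
Joint ranges: [-2.76, 2.76], [-0.86, 1.69], [-1.03, 1.26], [-2.2, 2.34], [-1.47, 1.5], [-3.14, 3.14]. Speed limits (rad/s): [2.57, 2.57, 3.14, 3.14, 3.14, 3.14].

## Interface

Orientations are given as a unit quaternion [w, x, y, z].
In Python, from workcell import get_state, viewer, hand_in, finder, env gives the robot as it stands.
- The arm moves only by the tool arm_command, never from a script. Its argument "motion" is a list of rows, each an object of numbers: "x", "y", "z": the shift along the tool's x, y, z in mm; "rx", "ry", "rz": the turn, a rotation vector about the tool's x, y, z in degrees; "hand": the closure, from -1 (fully open) to 1 (shut). A call has 1 to 10 rows; each row is the pose to reach, as a shift and turn from the pose commanded when the call began, along the tool's axes at that moment; what a row does not reach only later rows make up. A row lasts 1/8 s, in which the tool goes at most 62.5 mm and 10.7 degrees, less where a joint would pass 70% of its speed; a pose out of reach is approached as far as the arm can. A call with a gripper value outside its range is refused whole. The fingers move at their own pace and stop on an object; "force" is the grip in N (left out, the last holds). Time passes only in rows, so rows that repeat a pose let the fingers close. It gives the time, the measured TCP pose, the force and the opening at its end, in the units of the state.
- get_state(): the state, without advancing time (a new reading comes with each control period).
- viewer.read_camera(name): name is "scene" or "side" or "wrist"; returns a dict with "image" (420x560x3 uint8, red, green, blue), "z_map" (420x560 float32, m along the optical axis (not along the pixel's ray), 0 where there is no reading), "intrinsics" (3x3 intrinsics, pixels), "rvec" (rotation vector, rad) and "tvec" (3), from world to camera coordinates, as OpenCV has them. Camera axes: x right, y down, z forward; pixel columns grow to the right and rows downward; lengths in m; the calibration is good to about 2 mm. A picture is of the moment at which its call begins.
- hand_in(): hands the job in, once; it reports no verdict.
Trained networks look in a picture, given as the dict that the camera call returned (one of the last four; its "shot" number tells which), for a name from the list of things; names that differ only in an ending like _2 or _b are one class to them, and where a whole thing is asked for, a point or a joint stands for the part that bears it (a point fixed in the world has none). Each returns a list of dicts, best first, with "score" (0 to 1); they miss things now and then, are a little off and sometimes report something else, mostly with a low value. They report only what shows in the picture. A call takes as long as a camera call. They do not tell look-alikes from the thing itself.
- finder.find_in(picture, query): "at" ([column, row] in pixels, amid what is visible of it).
- finder.masks_of(picture, query): "region" (420x560 bool, what is visible of it) and "at" ([column, row] in pixels, amid what is visible of it).
The state is a dict: "clock": time; "joint_pos": joint angles; "qvel": joint speeds; "tau": joint torques, N m; "tcp_pos": TCP position; "orientation": TCP orientation; "wrist_force": force on the tool from outside, world axes, zero at the start; "ft_torque": the same for the moment, N m; "finger_gap": finger opening in m.
Only numpy, scipy, OpenCV 4.12 (cv2) and the standard library are available. Lean on these libraries where they do the work, as an engineer would, in place of code of your own. Each camera call takes 0.05 s, during which the arm holds its last target.

## Task

Zero the bench photometer on its blank and take a reading, with fingertip touches only: gently push its half-open lid down until it is fully shut over the cuvette, without slamming it, then press the wide bar-shaped zero key, let it come back up, and then press the large round read key. Press no other key, touch lightly without leaning on the instrument, and leave the lid shut, with the cuvette and the bottle, flask and rack beside it where they are.

Things in the scene. Friction and masses are not known exactly. Their poses are not given: they have to be found in the camera images.
- meter: bench photometer, white, fixed, 230 mm deep (x) by 260 wide (y). Origin: middle of underside; x from its front (key side, towards the robot) to its back, y to the left seen from the front. Dark sloping deck 40 to 55 mm high with light keys at (x, y mm) zero (-68, -22), read (-68, -90), two small square (-46, 48), (-90, 48), power (-68, 100); rear housing 85 high, lid in its right half.
- lid (a joint): angle of the grey lid, rad: 0 = shut flat on the housing, grows as it opens up and back (max 1.2); starts at 0.5 to 0.9. Stiff hinge (0.06 N m) at the lid's back: it stays at any angle and follows a pushing finger; no latch or spring; shut, it rests hard on the housing. Slab 86 mm long (meter's x), 106 wide; top face 11 mm above the hinge line when shut, 96 mm above the bench; a 5 mm lip on its free (front) edge.
- lid_hinge (a point): middle of the lid's hinge line (along the meter's y), at the meter's offset (100, -55, 85) mm. A closed fingertip coming straight down 25 mm in front of this line (towards the key side) always meets the outer face of the open lid and pushes it all the way shut; straight down on the free edge of a steep lid, a flat fingertip can jam.
- lid_edge (a point): middle of the lid's free edge, on its top (outer) face; 86 mm from the hinge line; moves with the lid.
- zero (a joint): travel of the zero key, m: 0 = up, 0.005 = fully down.
- zero_top (a point): centre of the top of the zero key, the only wide bar-shaped key: 38 mm wide (meter's y) by 16 mm, 8 mm proud of the deck. It slides 5 mm into the deck on a light spring (1.5 N to start, 4 N fully down) and springs back; a press counts from 3 mm. The deck rises 9 degrees towards the back, so pressing straight down works.
- read (a joint): travel of the read key, m: 0 = up, 0.005 = fully down.
- read_top (a point): centre of the top of the read key, the large round key at the right end, 26 mm in diameter; same height, slope, spring and travel as the zero key.
- up (a joint): travel (m) of the rear one of two small square keys (14 mm), left of the zero key; not to be pressed.
- down (a joint): travel (m) of the front one of the two small square keys; not to be pressed.
- power (a joint): travel (m) of the small round power key (14 mm diameter) at the left end; not to be pressed, the instrument is on.
- blank: the blank: clear cuvette 12.5 x 12.5 x 45 mm, upright and loose in its well under the lid, its top 4 mm below the housing's top. Origin: middle of its underside.
- bottle: amber dropper bottle with black cap, 34 mm in diameter, 84 mm high, loose beside the meter. Origin: middle of its underside.
- flask: empty conical glass flask, 72 mm wide at the foot, 107 mm high, loose beside the meter. Origin: middle of its underside.
- rack: blue cuvette rack 50 x 60 x 28 mm with three clear cuvettes up to 54 mm high, loose beside the meter. Origin: middle of its underside.
Things that resemble listed ones, but are neither listed nor needed, are in the scene too. Of the things like the bottle, leave any that is purple or yellow; of the rest the smaller one is meant.

How it is judged:
On the way, in this order (a step that is already met when the one before it is completed fails the run):
1. the lid is pushed fully shut before either key is pressed (value of joint lid below 0.05 rad and value of joint each of zero, read below 0.0015 m), for 0.1 s.
2. the zero key is pressed, with the lid shut and the read key up (value of joint zero above 0.003 m and value of joint lid below 0.05 rad and value of joint read below 0.0015 m), for 0.04 s.
3. the read key is pressed, with the lid shut and the zero key back up (value of joint read above 0.003 m and value of joint lid below 0.05 rad and value of joint zero below 0.0015 m), for 0.04 s.
At the end, for the whole second after the job is handed in: The lid is shut (within 0.05 rad), all five keys are back up (within 1 mm), the blank cuvette is in its well (within 10 mm of its start), and bottle, flask and rack stand upright and at rest within 20 mm of where they were (value of joint lid below 0.05 rad and value of joint each of zero, read, up, down, power below 0.001 m and distance of blank from where it was at the start of the episode below 0.01 m and distance of each of bottle, flask, rack from where it was at the start of the episode below 0.02 m and angle between each of bottle, flask, rack's own z axis and vertical below 0.2 rad and linear speed of each of bottle, flask, rack below 0.02 m/s); the robot touches nothing.
It fails at once if the zero or read key is pressed while the lid is open (value of joint lid above 0.1 rad and value of joint any of zero, read above 0.003 m).
It fails at once if another key (power or one of the two square keys) is pressed (value of joint any of up, down, power above 0.0025 m).
It fails at once if the robot leans on the instrument with more than 35 N (contact force between any of the fingers, the arm and meter above 35 N).
It fails at once if the lid is slammed (faster than 6 rad/s) (velocity of joint lid below -6 rad/s).
It fails at once if the blank cuvette is lifted or pulled from its well (over 10 mm), or the bottle, flask or rack is lifted, carried, tipped or pushed out of place (over 20 mm or 0.3 rad) (distance of blank from where it was at the start of the episode above 0.01 m or distance of any of bottle, flask, rack from where it was at the start of the episode above 0.02 m or angle between any of bottle, flask, rack's own z axis and vertical above 0.3 rad).
It also fails if it takes over 48 s, if anything falls off the work surface, if the arm or the gripper's body presses on something with over 40 N, if the wrist force passes 120 N, or if a joint passes its speed limit or range.

## Working session

There is one attempt and no reset: what is moved stays moved. The work goes in short steps, Python scripts to look and compute and a tool call to move; the robot and the scene stay as the last step left them, time stands still between calls to the robot, and variables do not carry over. Pictures are saved under pics/ and viewed, and the job is handed in when it is done.

Besides the shell and the picture viewer there is one more tool, called as name(argument=value, ...) on one line, values as JSON. arm_command: Moves the arm, as the interface text tells. Its arguments: {"type":"object","properties":{"motion":{"type":"array","items":{"type":"object","properties":{"x":{"type":"number"},"y":{"type":"number"},"z":{"type":"number"},"rx":{"type":"number"},"ry":{"type":"number"},"rz":{"type":"number"},"hand":{"type":"number"}}}},"force":{"type":"number"}},"required":["motion"]}

```bash
mkdir -p pics
cat > h.py <<'E'
import numpy as np, cv2
from workcell import get_state, viewer, hand_in, finder, env
def cam(n,save=None):
    p=viewer.read_camera(n)
    if save: cv2.imwrite('pics/'+save,p['image'][:,:,::-1])
    return p
def world(p,u,v,z=None):
    u=int(round(u));v=int(round(v))
    K=np.array(p['intrinsics']);R=cv2.Rodrigues(np.array(p['rvec'],float))[0];t=np.array(p['tvec'],float).reshape(3)
    d=p['z_map'][v,u] if z is None else z
    c=np.linalg.inv(K)@np.array([u,v,1.])*d
    return R.T@(c-t)
def cloud(p):
    K=np.array(p['intrinsics']);R=cv2.Rodrigues(np.array(p['rvec'],float))[0];t=np.array(p['tvec'],float).reshape(3)
    v,u=np.mgrid[0:420,0:560];d=p['z_map']
    c=np.stack([(u-K[0,2])/K[0,0]*d,(v-K[1,2])/K[1,1]*d,d],-1)
    return (c-t)@R
def proj(p,X):
    return cv2.projectPoints(np.array(X,float).reshape(-1,3),np.array(p['rvec'],float),np.array(p['tvec'],float),np.array(p['intrinsics'],float),None)[0].reshape(-1,2)
E
python3 - <<'E'
from h import *
np.set_printoptions(precision=4,suppress=True)
for n in ['scene','side','wrist']:
    p=cam(n,n+'0.png')
    for q in ['meter','lid_hinge','lid_edge','zero_top','read_top','up','down','power','bottle','flask','rack']:
        r=finder.find_in(p,q)
        print(n,q,[(np.round(a['at']).tolist(),round(a['score'],2),world(p,*a['at']).round(3).tolist()) for a in r[:3]])
s=get_state();print(s)
E
```

```text
scene meter [([278.0, 222.0], 0.86, [0.618, 0.032, 0.14])]
scene lid_hinge [([285.0, 230.0], 0.66, [0.638, 0.028, 0.125])]
scene lid_edge [([285.0, 234.0], 0.9, [0.641, 0.022, 0.119]), ([248.0, 209.0], 0.73, [0.509, 0.077, 0.057])]
scene zero_top [([247.0, 210.0], 0.64, [0.508, 0.074, 0.056])]
scene read_top [([235.0, 228.0], 0.57, [0.508, 0.014, 0.057])]
scene up [([249.0, 296.0], 0.22, [0.625, -0.125, 0.051])]
scene down []
scene power []
scene bottle [([284.0, 149.0], 0.93, [0.508, 0.282, 0.078]), ([341.0, 164.0], 0.67, [0.658, 0.335, 0.041]), ([322.0, 133.0], 0.57, [0.575, 0.386, 0.075])]
scene flask [([204.0, 269.0], 0.97, [0.501, -0.117, 0.06])]
scene rack []
side meter [([276.0, 237.0], 0.83, [0.574, 0.125, 0.068]), ([288.0, 255.0], 0.48, [0.542, 0.15, 0.06])]
side lid_hinge [([265.0, 174.0], 0.69, [0.632, 0.033, 0.127])]
side lid_edge [([266.0, 172.0], 0.81, [0.633, 0.026, 0.125])]
side zero_top [([320.0, 236.0], 0.7, [0.503, 0.082, 0.055])]
side read_top [([338.0, 213.0], 0.61, [0.488, 0.012, 0.055])]
side up [([290.0, 255.0], 0.48, [0.539, 0.148, 0.059])]
side down [([314.0
[... 443 characters left out ...]
 0.71, [0.464, 0.132, 0.032])]
wrist lid_hinge []
wrist lid_edge []
wrist zero_top []
wrist read_top []
wrist up []
wrist down []
wrist power []
wrist bottle [([210.0, 364.0], 0.53, [0.47, 0.297, 0.006])]
wrist flask []
wrist rack []
{'clock': 1.8, 'joint_pos': array([0.9874, 0.3132, 0.0461, 1.3036, 0.    , 1.4312]), 'qvel': array([ 0.0006, -0.0006, -0.001 ,  0.0017,  0.0005,  0.0005]), 'tau': array([ -0.0002, -48.046 ,  29.8804,   0.0006,  -0.0001,  -0.    ]), 'tcp_pos': array([0.2469, 0.5193, 0.2313]), 'orientation': array([0.    , 0.2201, 0.9755, 0.    ]), 'wrist_force': array([-0.8087, -0.1816,  0.1159]), 'ft_torque': array([-0.0228, -0.0066,  0.0262]), 'finger_gap': 0.08533535711051893}
```

View pics/scene0.png

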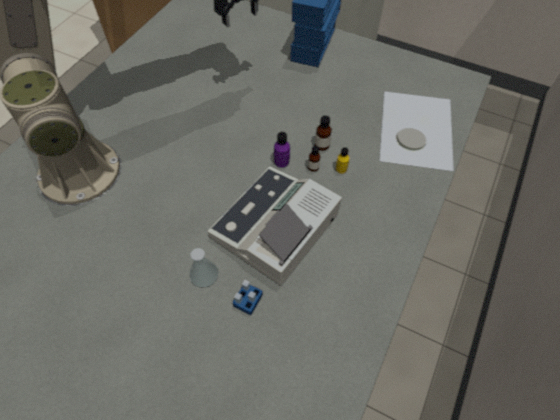

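View pics/side0.png

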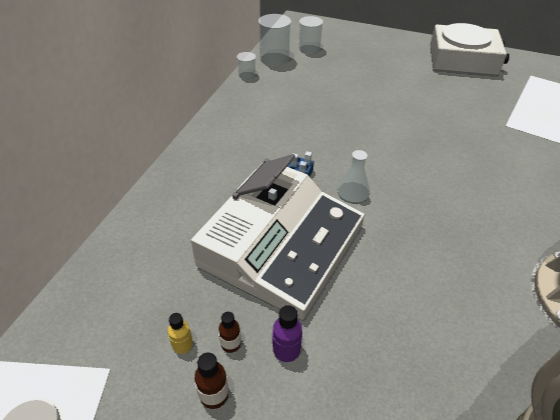

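Run:
```python
from h import *
np.set_printoptions(precision=4,suppress=True)
import pickle
P={}
for n in ['scene','side']:
    p=cam(n);P[n]=p
    C=cloud(p)
    g=p['image'].astype(int).sum(2)/3
    pl=(C[...,2]>0.045)&(C[...,2]<0.075)&(C[...,0]>.42)&(C[...,0]<.6)&(C[...,1]>-.1)&(C[...,1]<.25)
    m=(pl&(g>130)).astype(np.uint8)
    k,l,st,ce=cv2.connectedComponentsWithStats(m,connectivity=4)
    for i in range(1,k):
        if st[i,4]>=4: print(n,ce[i].round(1),st[i,4],C[l==i].mean(0))
    im=p['image'][140:330,170:390] if n=='side' else p['image'][150:300,190:360]
    cv2.imwrite(f'pics/{n}1.png',cv2.resize(im[:,:,::-1],None,fx=3.4,fy=3.1,interpolation=cv2.INTER_CUBIC))
pickle.dump({n:{k:P[n][k] for k in P[n]} for n in P},open('P.pkl','wb'))
print(get_state()['clock'])
```

```text
scene [258.5 219.9] 673 [0.5487 0.0634 0.0578]
scene [276.1 176.9] 14 [0.5247 0.2024 0.0557]
scene [258.  186.5] 16 [0.4955 0.1547 0.0521]
scene [271.2 192.9] 21 [0.5384 0.148  0.0588]
scene [247.5 207.9] 70 [0.5055 0.081  0.0554]
scene [230.7 225.7] 63 [0.4943 0.0153 0.0554]
scene [245.  280.5] 4 [ 0.5984 -0.0967  0.0537]
side [353.5 177.2] 156 [ 0.4851 -0.0952  0.0597]
side [290.5 232.8] 1714 [0.5551 0.0927 0.0596]
side [336.  211.8] 103 [0.4922 0.0115 0.0559]
side [267.9 247.1] 400 [0.5794 0.1512 0.0675]
side [320.2 234.6] 138 [0.5033 0.0794 0.0561]
side [291.8 254.1] 50 [0.5362 0.1449 0.0593]
side [313.5 266.4] 52 [0.493  0.1517 0.0521]
side [288.5 280.9] 44 [0.5228 0.1993 0.0555]
side [293.5 300. ] 4 [0.5038 0.2262 0.0457]
1.9
```

View pics/side1.png

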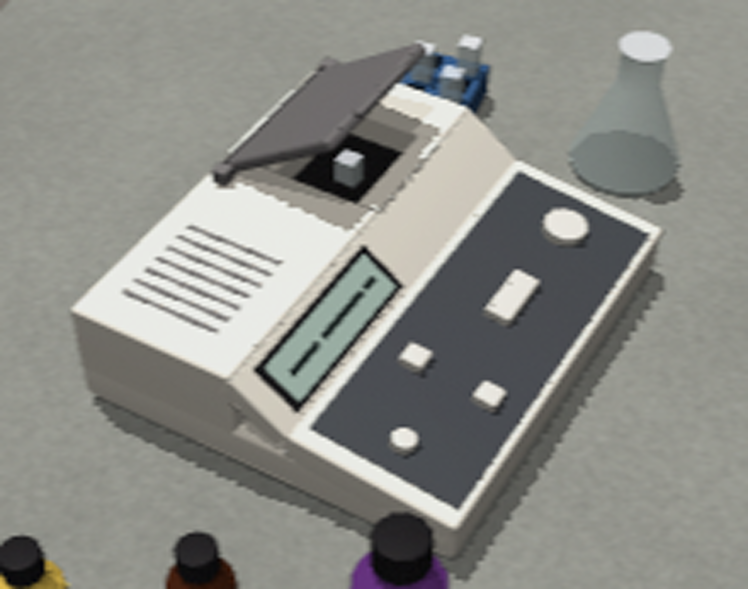

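View pics/scene1.png

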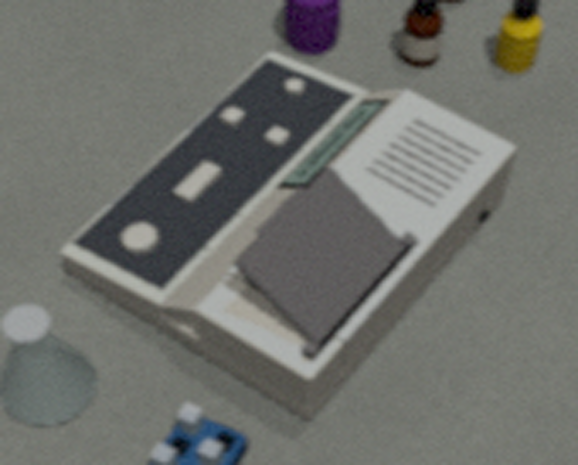

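Run:
```python
from h import *
import pickle
np.set_printoptions(precision=4,suppress=True)
M=np.array([[-68,-22],[-68,-90],[-46,48],[-90,48],[-68,100]])/1e3
W={'scene':[[.5055,.081],[.4943,.0153],[.5384,.148],[.4955,.1547],[.5247,.2024]],'side':[[.5033,.0794],[.4922,.0115],[.5362,.1449],[.493,.1517],[.5228,.1993]]}
W['avg']=(np.array(W['scene'])+W['side'])/2
for n,w in W.items():
    w=np.array(w);a=M-M.mean(0);b=w-w.mean(0)
    th=np.arctan2((a[:,0]*b[:,1]-a[:,1]*b[:,0]).sum(),(a*b).sum())
    R=np.array([[np.cos(th),-np.sin(th)],[np.sin(th),np.cos(th)]])
    o=w.mean(0)-R@M.mean(0)
    print(n,th,o,'res',np.abs(M@R.T+o-w).max())
    for nm,q in dict(hinge=[.1,-.055],push=[.075,-.055],zero=[-.068,-.022],read=[-.068,-.09]).items(): print(nm,R@np.array(q)+o)
# lid angle
P=pickle.load(open('P.pkl','rb'));h=np.array([*(R@np.array([.1,-.055])+o),.085])
C=cloud(P['scene'])
L=((C-h)[...,:2]@R); z=C[...,2]-.085
m=(abs(L[...,1])<.04)&(L[...,0]<0.005)&(L[...,0]>-.09)&(z>.012)
x=-L[...,0][m];print(m.sum(),np.polyfit(x,z[m],1),z[m].max())
print(x.max())
# hidden objects near: heights cloud map around the meter
for n in P:
    C=cloud(P[n]);mm=(C[...,2]>.1)&(C[...,0]>.35)&(C[...,0]<.8)&(abs(C[...,1])<.35)
    print(n,mm.sum(),C[mm].min(0),C[mm].max(0))
```

```text
scene -0.1614048588646919 [0.5761 0.0928] res 0.0009843034017885666
hinge [0.666  0.0224]
push [0.6413 0.0264]
zero [0.5054 0.082 ]
read [0.4945 0.0149]
side -0.16152798959149528 [0.5739 0.0898] res 0.00045024823342304163
hinge [0.6638 0.0195]
push [0.6391 0.0235]
zero [0.5033 0.0791]
read [0.4923 0.012 ]
avg -0.16146646085723226 [0.575  0.0913] res 0.0003726780826272813
hinge [0.6649 0.0209]
push [0.6402 0.025 ]
zero [0.5044 0.0805]
read [0.4934 0.0134]
1113 [0.7466 0.0165] 0.06827395731825002
0.06589434835992844
scene 1643 [ 0.4711 -0.1233  0.1   ] [0.6833 0.3079 0.1533]
side 1359 [ 0.4695 -0.1264  0.1   ] [0.6723 0.3077 0.1512]
```

arm_command(motion=[{"x": -40,"y": -20,"rz": -4,"hand": 1},{"x": -90,"y": -45,"rz": -8,"hand": 1},{"x": -145,"y": -71,"rz": -12,"hand": 1},{"x": -200,"y": -98,"rz": -16,"hand": 1},{"x": -255,"y": -125,"rz": -16,"hand": 1},{"x": -310,"y": -152,"rz": -16,"hand": 1},{"x": -365,"y": -179,"rz": -16,"hand": 1},{"x": -420,"y": -206,"rz": -16,"hand": 1},{"x": -475,"y": -232,"rz": -16,"hand": 1},{"x": -500,"y": -245,"rz": -16,"hand": 1}])

```text
invalid input at $.motion[0]: expected keys x, y, z, rx, ry, rz, hand
```

```bash
cat > d.py <<'E'
import sys
from h import *
from scipy.spatial.transform import Rotation as Ro
s=get_state();w,x,y,z=s['orientation'];R=Ro.from_quat([x,y,z,w])
t=np.array(eval(sys.argv[1]))
print('clock',s['clock'],'tcp',s['tcp_pos'].round(4),'q',s['joint_pos'].round(3),'gap',s['finger_gap'],'F',s['wrist_force'].round(2))
print('axes',R.as_matrix().round(3).tolist());print('tool delta mm',(R.inv().apply(t-s['tcp_pos'])*1e3).round(1))
E
python3 d.py "[.6402,.025,.19]"
```

```text
clock 1.9 tcp [0.2469 0.5193 0.2313] q [0.987 0.313 0.046 1.304 0.    1.431] gap 0.08544555145176069 F [0.73 0.21 0.27]
axes [[-0.903, 0.429, 0.0], [0.429, 0.903, 0.0], [-0.0, 0.0, -1.0]]
tool delta mm [-567.4 -277.6   41.3]
```

arm_command(motion=[{"x": -40,"y": -20,"z": 0,"rx": 0,"ry": 0,"rz": -4,"hand": 1},{"x": -90,"y": -45,"z": 0,"rx": 0,"ry": 0,"rz": -8,"hand": 1},{"x": -145,"y": -71,"z": 0,"rx": 0,"ry": 0,"rz": -12,"hand": 1},{"x": -200,"y": -98,"z": 0,"rx": 0,"ry": 0,"rz": -16,"hand": 1},{"x": -255,"y": -125,"z": 0,"rx": 0,"ry": 0,"rz": -16,"hand": 1},{"x": -310,"y": -152,"z": 0,"rx": 0,"ry": 0,"rz": -16,"hand": 1},{"x": -365,"y": -179,"z": 0,"rx": 0,"ry": 0,"rz": -16,"hand": 1},{"x": -420,"y": -206,"z": 0,"rx": 0,"ry": 0,"rz": -16,"hand": 1},{"x": -475,"y": -232,"z": 0,"rx": 0,"ry": 0,"rz": -16,"hand": 1},{"x": -500,"y": -245,"z": 0,"rx": 0,"ry": 0,"rz": -16,"hand": 1}])

```text
clock: 3.15
tcp_pos: [0.5951, 0.0804, 0.2309]
orientation: [0.0, 0.084, 0.996, -0.0]
wrist_force: [0.3, 1.5, 0.3]
finger_gap: -0.0
```

```bash
python3 d.py "[.6402,.025,.19]"
```

```text
clock 3.15 tcp [0.5951 0.0804 0.2309] q [ 1.000e-03  3.630e-01  1.160e-01  1.323e+00 -0.000e+00  1.680e-01] gap -4.59708225269351e-05 F [0.31 1.49 0.27]
axes [[-0.986, 0.167, 0.0], [0.167, 0.986, -0.0], [-0.0, -0.0, -1.0]]
tool delta mm [-53.7 -47.1  40.9]
```

arm_command(motion=[{"x": -20,"y": -18,"z": 10,"rx": 0,"ry": 0,"rz": 0,"hand": 1},{"x": -45,"y": -40,"z": 25,"rx": 0,"ry": 0,"rz": 0,"hand": 1},{"x": -54,"y": -47,"z": 40,"rx": 0,"ry": 0,"rz": 0,"hand": 1},{"x": -54,"y": -47,"z": 55,"rx": 0,"ry": 0,"rz": 0,"hand": 1},{"x": -54,"y": -47,"z": 65,"rx": 0,"ry": 0,"rz": 0,"hand": 1},{"x": -54,"y": -47,"z": 65,"rx": 0,"ry": 0,"rz": 0,"hand": 1}])

```text
clock: 3.9
tcp_pos: [0.6376, 0.0293, 0.1654]
orientation: [-0.001, 0.081, 0.997, 0.0]
wrist_force: [0.6, 0.3, -0.3]
finger_gap: -0.0002
```

```bash
python3 d.py "[.6402,.025,.15]"
python3 - <<'E'
from h import *
a=cam('scene')['image'][100:310,180:380];b=cam('side')['image'][100:310,200:400]
cv2.imwrite('pics/c2.png',cv2.resize(np.hstack([a,b])[:,:,::-1],None,fx=2,fy=2,interpolation=cv2.INTER_CUBIC))
E
```

```text
clock 3.9 tcp [0.6376 0.0293 0.1654] q [-0.08   0.462  0.104  1.215  0.     0.083] gap -0.00020341882243209587 F [ 0.58  0.33 -0.28]
axes [[-0.987, 0.162, -0.002], [0.162, 0.987, 0.0], [0.002, 0.0, -1.0]]
tool delta mm [-3.3 -3.8 15.4]
```

View pics/c2.png

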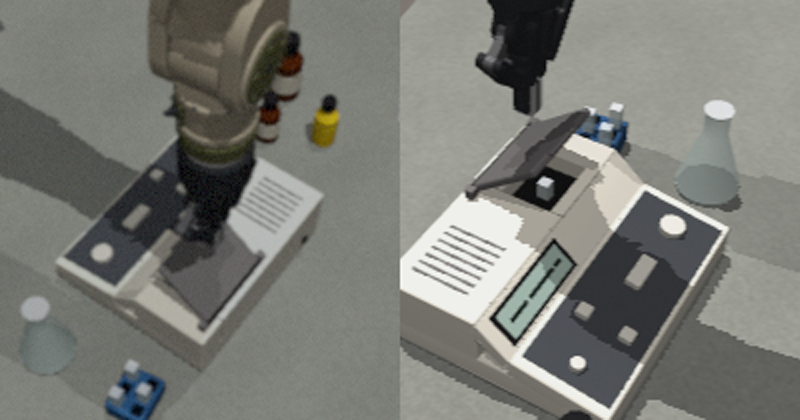

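arm_command(motion=[{"x": 0,"y": 0,"z": 10,"rx": 0,"ry": 0,"rz": 0,"hand": 1},{"x": 0,"y": 0,"z": 20,"rx": 0,"ry": 0,"rz": 0,"hand": 1},{"x": 0,"y": 0,"z": 28,"rx": 0,"ry": 0,"rz": 0,"hand": 1},{"x": 0,"y": 0,"z": 33,"rx": 0,"ry": 0,"rz": 0,"hand": 1},{"x": 0,"y": 0,"z": 38,"rx": 0,"ry": 0,"rz": 0,"hand": 1},{"x": 0,"y": 0,"z": 43,"rx": 0,"ry": 0,"rz": 0,"hand": 1},{"x": 0,"y": 0,"z": 48,"rx": 0,"ry": 0,"rz": 0,"hand": 1},{"x": 0,"y": 0,"z": 53,"rx": 0,"ry": 0,"rz": 0,"hand": 1},{"x": 0,"y": 0,"z": 57,"rx": 0,"ry": 0,"rz": 0,"hand": 1},{"x": 0,"y": 0,"z": 60,"rx": 0,"ry": 0,"rz": 0,"hand": 1}])

```text
clock: 5.25
tcp_pos: [0.6387, 0.0282, 0.106]
orientation: [-0.0, 0.082, 0.997, 0.0]
wrist_force: [-0.9, 0.0, 1.1]
finger_gap: 0.0
```

```bash
python3 d.py "[.6402,.025,.096]"
```

```text
clock 5.25 tcp [0.6387 0.0282 0.106 ] q [-0.081  0.496  0.008  1.084  0.     0.083] gap 3.638584255853137e-05 F [-0.94  0.01  1.1 ]
axes [[-0.986, 0.164, -0.0], [0.164, 0.986, 0.0], [0.0, 0.0, -1.0]]
tool delta mm [-2.  -2.9 10. ]
```

arm_command(motion=[{"x": 0,"y": 0,"z": 3,"rx": 0,"ry": 0,"rz": 0,"hand": 1},{"x": 0,"y": 0,"z": 6,"rx": 0,"ry": 0,"rz": 0,"hand": 1},{"x": 0,"y": 0,"z": 8,"rx": 0,"ry": 0,"rz": 0,"hand": 1},{"x": 0,"y": 0,"z": 9,"rx": 0,"ry": 0,"rz": 0,"hand": 1}])

```text
clock: 5.75
tcp_pos: [0.6387, 0.0282, 0.0971]
orientation: [-0.0, 0.082, 0.997, 0.0]
wrist_force: [-0.8, 0.2, 1.7]
finger_gap: 0.0
```

```bash
python3 d.py "[.6402,.025,.096]"
```

```text
clock 5.75 tcp [0.6387 0.0282 0.0971] q [-0.081  0.502 -0.005  1.065  0.     0.083] gap 4.4908371471375095e-05 F [-0.8   0.19  1.71]
axes [[-0.986, 0.164, -0.0], [0.164, 0.986, 0.0], [0.0, 0.0, -1.0]]
tool delta mm [-2.  -2.9  1.1]
```

Now the last millimetres, in small steps with force checks.

arm_command(motion=[{"x": 0,"y": 0,"z": 0.5,"rx": 0,"ry": 0,"rz": 0,"hand": 1},{"x": 0,"y": 0,"z": 1,"rx": 0,"ry": 0,"rz": 0,"hand": 1}])

```text
clock: 6.0
tcp_pos: [0.6389, 0.0282, 0.0964]
orientation: [0.0, 0.082, 0.997, 0.0]
wrist_force: [-1.5, -0.1, 0.8]
finger_gap: 0.0003
```

```bash
python3 d.py "[.6402,.025,.096]"
```

```text
clock 6.0 tcp [0.6389 0.0282 0.0964] q [-0.081  0.502 -0.006  1.063  0.     0.083] gap 0.0002945582622670984 F [-1.46 -0.05  0.79]
axes [[-0.986, 0.164, 0.0], [0.164, 0.986, 0.0], [-0.0, 0.0, -1.0]]
tool delta mm [-1.8 -2.9  0.4]
```

arm_command(motion=[{"x": 0,"y": 0,"z": 0.5,"rx": 0,"ry": 0,"rz": 0,"hand": 1},{"x": 0,"y": 0,"z": 0.8,"rx": 0,"ry": 0,"rz": 0,"hand": 1}])

```text
clock: 6.25
tcp_pos: [0.6389, 0.0282, 0.096]
orientation: [0.0, 0.082, 0.997, 0.0]
wrist_force: [-1.5, -0.0, 5.9]
finger_gap: -0.0003
```

```bash
python3 d.py "[.6402,.025,.096]"
```

```text
clock 6.25 tcp [0.6389 0.0282 0.096 ] q [-0.081  0.502 -0.007  1.062  0.     0.083] gap -0.00032204187202013797 F [-1.51 -0.    5.95]
axes [[-0.986, 0.164, 0.0], [0.164, 0.986, -0.0], [-0.0, 0.0, -1.0]]
tool delta mm [-1.8 -2.9  0. ]
```

arm_command(motion=[{"x": 0,"y": 0,"z": 0.2,"rx": 0,"ry": 0,"rz": 0,"hand": 1},{"x": 0,"y": 0,"z": -15,"rx": 0,"ry": 0,"rz": 0,"hand": 1},{"x": 0,"y": 0,"z": -40,"rx": 0,"ry": 0,"rz": 0,"hand": 1},{"x": 40,"y": 8,"z": -40,"rx": 0,"ry": 0,"rz": 0,"hand": 1},{"x": 90,"y": 18,"z": -40,"rx": 0,"ry": 0,"rz": 0,"hand": 1},{"x": 130,"y": 26,"z": -40,"rx": 0,"ry": 0,"rz": 0,"hand": 1},{"x": 141,"y": 29,"z": -30,"rx": 0,"ry": 0,"rz": 0,"hand": 1},{"x": 141,"y": 29,"z": -10,"rx": 0,"ry": 0,"rz": 0,"hand": 1},{"x": 141,"y": 29,"z": 5,"rx": 0,"ry": 0,"rz": 0,"hand": 1},{"x": 141,"y": 29,"z": 15,"rx": 0,"ry": 0,"rz": 0,"hand": 1}])

```text
clock: 7.5
tcp_pos: [0.5047, 0.0798, 0.08]
orientation: [-0.0, 0.082, 0.997, 0.0]
wrist_force: [-0.6, -0.2, 0.0]
finger_gap: -0.0004
```

```bash
python3 d.py "[.5044,.0805,.056]"
python3 - <<'E'
from h import *
P={n:cam(n) for n in('scene','side')}
a=P['scene']['image'][100:310,180:380];b=P['side']['image'][100:310,200:400]
cv2.imwrite('pics/c3.png',cv2.resize(np.hstack([a,b])[:,:,::-1],None,fx=2,fy=2,interpolation=cv2.INTER_CUBIC))
th=-.1615;R=np.array([[np.cos(th),-np.sin(th)],[np.sin(th),np.cos(th)]]);h=np.array([.6649,.0209])
for n in P:
    C=cloud(P[n]);L=(C[...,:2]-h)@R;z=C[...,2]
    m=(abs(L[...,1])<.045)&(L[...,0]<-.005)&(L[...,0]>-.078)&(z>.09)&(z<.13)
    print(n,m.sum(),np.polyfit(-L[...,0][m],z[m],1))
E
```

```text
clock 7.5 tcp [0.5047 0.0798 0.08  ] q [-0.     0.29  -0.376  0.905  0.     0.164] gap -0.00035756563578075786 F [-0.57 -0.2   0.04]
axes [[-0.986, 0.164, -0.0], [0.164, 0.986, 0.0], [0.0, 0.0, -1.0]]
tool delta mm [ 0.4  0.6 24. ]
scene 1031 [0.00156881 0.09656123]
side 1202 [-0.0017261   0.09733641]
```

View pics/c3.png

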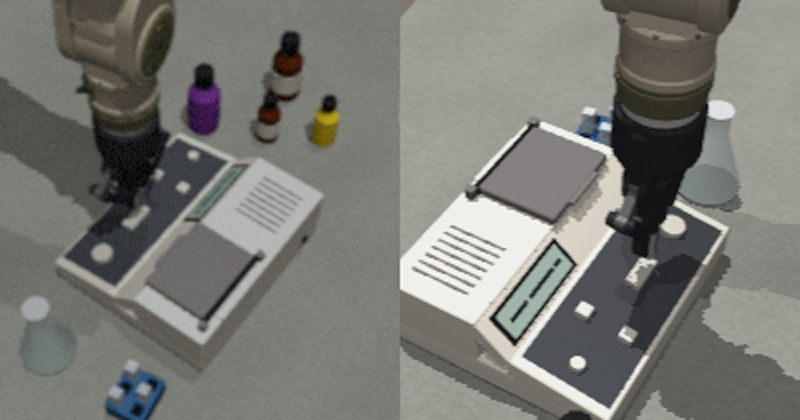

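The pictures and the depth fit both show the lid flat (slope about 0.00). The fingertip is above the bar key, so I'm descending onto zero.

arm_command(motion=[{"x": 0,"y": 0,"z": 12,"rx": 0,"ry": 0,"rz": 0,"hand": 1},{"x": 0,"y": 0,"z": 20,"rx": 0,"ry": 0,"rz": 0,"hand": 1},{"x": 0,"y": 0,"z": 22,"rx": 0,"ry": 0,"rz": 0,"hand": 1},{"x": 0,"y": 0,"z": 24,"rx": 0,"ry": 0,"rz": 0,"hand": 1},{"x": 0,"y": 0,"z": 25,"rx": 0,"ry": 0,"rz": 0,"hand": 1}])

```text
clock: 8.22
tcp_pos: [0.5047, 0.0799, 0.0557]
orientation: [0.0, 0.082, 0.997, 0.0]
wrist_force: [-0.5, -0.3, 2.4]
finger_gap: 0.0002
```

```bash
python3 d.py "[.5044,.0805,.056]"
```

```text
clock 8.225 tcp [0.5047 0.0799 0.0557] q [-0.     0.316 -0.409  0.846 -0.     0.164] gap 0.00015206799026093427 F [-0.48 -0.31  2.44]
axes [[-0.986, 0.164, 0.0], [0.164, 0.986, -0.0], [-0.0, 0.0, -1.0]]
tool delta mm [ 0.4  0.6 -0.3]
```

arm_command(motion=[{"x": 0,"y": 0,"z": 1,"rx": 0,"ry": 0,"rz": 0,"hand": 1},{"x": 0,"y": 0,"z": 2,"rx": 0,"ry": 0,"rz": 0,"hand": 1}])

```text
clock: 8.48
tcp_pos: [0.5049, 0.0798, 0.0539]
orientation: [0.001, 0.082, 0.997, 0.0]
wrist_force: [0.4, -0.1, 3.2]
finger_gap: -0.0002
```

```bash
python3 d.py "[.5044,.0805,.053]"
```

```text
clock 8.475 tcp [0.5049 0.0798 0.0539] q [-0.     0.318 -0.411  0.841 -0.     0.164] gap -0.0002218529175095011 F [ 0.36 -0.11  3.22]
axes [[-0.986, 0.164, 0.001], [0.164, 0.986, -0.0], [-0.001, 0.0, -1.0]]
tool delta mm [0.7 0.6 0.9]
```

arm_command(motion=[{"x": 0,"y": 0,"z": 0.6,"rx": 0,"ry": 0,"rz": 0,"hand": 1},{"x": 0,"y": 0,"z": 1,"rx": 0,"ry": 0,"rz": 0,"hand": 1}])

```text
clock: 8.72
tcp_pos: [0.5051, 0.0798, 0.0528]
orientation: [0.001, 0.082, 0.997, 0.0]
wrist_force: [-0.3, -0.3, 3.6]
finger_gap: 0.0
```

```bash
python3 d.py "[.5044,.0805,.053]"
```

```text
clock 8.725 tcp [0.5051 0.0798 0.0528] q [-0.     0.319 -0.412  0.838 -0.     0.164] gap 6.404000827805736e-06 F [-0.31 -0.31  3.56]
axes [[-0.986, 0.164, 0.001], [0.164, 0.986, -0.0], [-0.001, 0.0, -1.0]]
tool delta mm [ 0.8  0.6 -0.2]
```

arm_command(motion=[{"x": 0,"y": 0,"z": 0.4,"rx": 0,"ry": 0,"rz": 0,"hand": 1},{"x": 0,"y": 0,"z": 0.8,"rx": 0,"ry": 0,"rz": 0,"hand": 1}])

```text
clock: 8.98
tcp_pos: [0.5052, 0.0798, 0.052]
orientation: [0.001, 0.082, 0.997, 0.0]
wrist_force: [1.0, -1.2, 3.5]
finger_gap: -0.0002
```

```bash
python3 d.py "[.4934,.0134,.056]"
```

```text
clock 8.975 tcp [0.5052 0.0798 0.052 ] q [-0.     0.32  -0.413  0.836 -0.     0.164] gap -0.0001624135933261148 F [ 1.   -1.15  3.5 ]
axes [[-0.986, 0.164, 0.001], [0.164, 0.986, -0.0], [-0.001, 0.0, -1.0]]
tool delta mm [  0.7 -67.5  -4. ]
```

arm_command(motion=[{"x": 0,"y": 0,"z": -8,"rx": 0,"ry": 0,"rz": 0,"hand": 1},{"x": 0,"y": 0,"z": -25,"rx": 0,"ry": 0,"rz": 0,"hand": 1},{"x": 0,"y": 0,"z": -28,"rx": 0,"ry": 0,"rz": 0,"hand": 1},{"x": 0,"y": -25,"z": -28,"rx": 0,"ry": 0,"rz": 0,"hand": 1},{"x": 0,"y": -50,"z": -28,"rx": 0,"ry": 0,"rz": 0,"hand": 1},{"x": 0,"y": -67,"z": -28,"rx": 0,"ry": 0,"rz": 0,"hand": 1},{"x": 0,"y": -67,"z": -28,"rx": 0,"ry": 0,"rz": 0,"hand": 1}])

```text
clock: 9.85
tcp_pos: [0.4931, 0.0131, 0.0794]
orientation: [-0.0, 0.083, 0.997, 0.0]
wrist_force: [-0.0, 0.3, 0.0]
finger_gap: -0.0004
```

```bash
python3 d.py "[.4934,.0134,.056]"
python3 - <<'E'
from h import *
P={n:cam(n) for n in('scene','side')}
a=P['scene']['image'][100:310,180:380];b=P['side']['image'][100:310,200:400]
cv2.imwrite('pics/c4.png',cv2.resize(np.hstack([a,b])[:,:,::-1],None,fx=2,fy=2,interpolation=cv2.INTER_CUBIC))
C=cloud(P['side']);m=np.hypot(C[...,0]-.5044,C[...,1]-.0805)<.007
print(np.median(C[m],0),m.sum())
E
```

```text
clock 9.85 tcp [0.4931 0.0131 0.0794] q [-0.137  0.261 -0.419  0.892  0.     0.03 ] gap -0.0003833358566533416 F [-0.04  0.35  0.04]
axes [[-0.986, 0.166, -0.001], [0.166, 0.986, 0.0], [0.001, 0.0, -1.0]]
tool delta mm [-0.3  0.4 23.4]
[0.50410441 0.08052625 0.05681733] 36
```

View pics/c4.png

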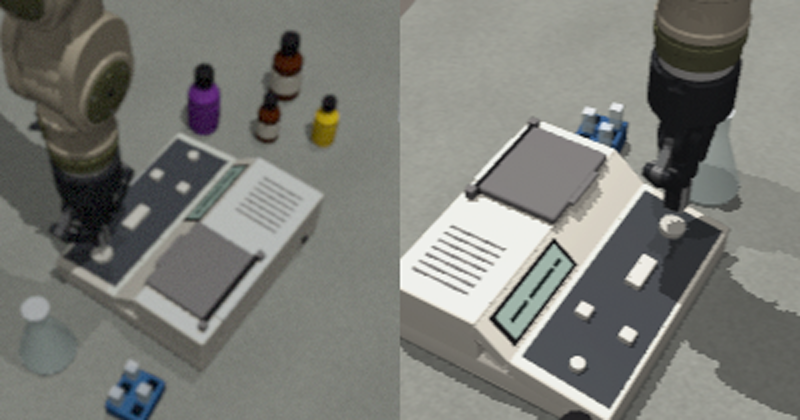

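The zero key is back up at z 0.0568, the lid is shut, and the tip is over the round read key. Pressing read.

arm_command(motion=[{"x": 0,"y": 0,"z": 12,"rx": 0,"ry": 0,"rz": 0,"hand": 1},{"x": 0,"y": 0,"z": 20,"rx": 0,"ry": 0,"rz": 0,"hand": 1},{"x": 0,"y": 0,"z": 22,"rx": 0,"ry": 0,"rz": 0,"hand": 1},{"x": 0,"y": 0,"z": 24,"rx": 0,"ry": 0,"rz": 0,"hand": 1},{"x": 0,"y": 0,"z": 25.5,"rx": 0,"ry": 0,"rz": 0,"hand": 1},{"x": 0,"y": 0,"z": 26.5,"rx": 0,"ry": 0,"rz": 0,"hand": 1}])

```text
clock: 10.7
tcp_pos: [0.4934, 0.014, 0.0533]
orientation: [-0.0, 0.082, 0.997, 0.0]
wrist_force: [-3.1, 2.1, 3.0]
finger_gap: -0.0001
```

```bash
python3 d.py "[.4934,.0134,.052]"
```

```text
clock 10.7 tcp [0.4934 0.014  0.0533] q [-0.135  0.289 -0.454  0.828  0.001  0.03 ] gap -5.703048571173445e-05 F [-3.07  2.15  3.03]
axes [[-0.987, 0.164, -0.0], [0.164, 0.987, 0.001], [0.0, 0.001, -1.0]]
tool delta mm [-0.1 -0.6  1.3]
```

```bash
python3 d.py "[.4934,.0134,.052]"
python3 - <<'E'
from h import *
P={n:cam(n) for n in('scene','side')}
a=P['scene']['image'][140:320,160:360];b=P['side']['image'][120:300,220:420]
cv2.imwrite('pics/c5.png',cv2.resize(np.hstack([a,b])[:,:,::-1],None,fx=2,fy=2,interpolation=cv2.INTER_CUBIC))
print(get_state()['wrist_force'],get_state()['ft_torque'])
E
```

```text
clock 10.7 tcp [0.4934 0.014  0.0533] q [-0.135  0.289 -0.454  0.828  0.001  0.03 ] gap -5.703048571173445e-05 F [-3.07  2.15  3.03]
axes [[-0.987, 0.164, -0.0], [0.164, 0.987, 0.001], [0.0, 0.001, -1.0]]
tool delta mm [-0.1 -0.6  1.3]
[-2.1692517   1.44988465  2.21858892] [ 0.26722771  0.33822163 -0.01914936]
```

View pics/c5.png

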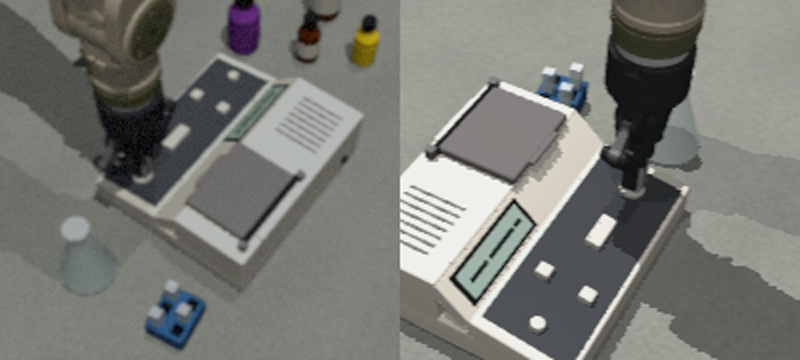

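arm_command(motion=[{"x": 0,"y": 0,"z": 0.5,"rx": 0,"ry": 0,"rz": 0,"hand": 1},{"x": 0,"y": 0,"z": 1,"rx": 0,"ry": 0,"rz": 0,"hand": 1}])

```text
clock: 11.05
tcp_pos: [0.4937, 0.0138, 0.0523]
orientation: [0.0, 0.082, 0.997, 0.0]
wrist_force: [-1.6, 2.8, 3.0]
finger_gap: 0.0001
```

```bash
python3 d.py "[.4934,.0134,.052]"
```

```text
clock 11.05 tcp [0.4937 0.0138 0.0523] q [-0.135  0.291 -0.455  0.825  0.     0.03 ] gap 0.00011671744869611661 F [-1.62  2.83  2.99]
axes [[-0.986, 0.164, 0.0], [0.164, 0.986, 0.0], [-0.0, 0.0, -1.0]]
tool delta mm [ 0.2 -0.5  0.3]
```

arm_command(motion=[{"x": 0,"y": 0,"z": 0.5,"rx": 0,"ry": 0,"rz": 0,"hand": 1},{"x": 0,"y": 0,"z": 0.8,"rx": 0,"ry": 0,"rz": 0,"hand": 1},{"x": 0,"y": 0,"z": 0.8,"rx": 0,"ry": 0,"rz": 0,"hand": 1}])

```text
clock: 11.42
tcp_pos: [0.4938, 0.0138, 0.0515]
orientation: [0.0, 0.082, 0.997, 0.0]
wrist_force: [-1.0, 2.3, 3.9]
finger_gap: -0.0001
```

```bash
python3 d.py "[.4934,.0134,.052]"
```

```text
clock 11.425 tcp [0.4938 0.0138 0.0515] q [-0.135  0.292 -0.456  0.823  0.     0.03 ] gap -7.360992880452566e-05 F [-1.03  2.33  3.89]
axes [[-0.987, 0.164, 0.001], [0.164, 0.987, 0.0], [-0.0, 0.0, -1.0]]
tool delta mm [ 0.3 -0.5 -0.5]
```

arm_command(motion=[{"x": 0,"y": 0,"z": 0.3,"rx": 0,"ry": 0,"rz": 0,"hand": 1},{"x": 0,"y": 0,"z": 0.6,"rx": 0,"ry": 0,"rz": 0,"hand": 1}])

```text
clock: 11.68
tcp_pos: [0.4939, 0.0138, 0.0513]
orientation: [0.0, 0.082, 0.997, 0.0]
wrist_force: [-2.6, 2.0, 8.6]
finger_gap: 0.0003
```

```bash
python3 d.py "[.4934,.0134,.052]"
```

```text
clock 11.675 tcp [0.4939 0.0138 0.0513] q [-0.135  0.292 -0.456  0.822  0.     0.03 ] gap 0.00034219356166012273 F [-2.63  1.99  8.57]
axes [[-0.986, 0.164, 0.001], [0.164, 0.986, 0.0], [-0.001, 0.0, -1.0]]
tool delta mm [ 0.4 -0.5 -0.7]
```

The force rose to 8.6 N at the end stop, so the key is fully down. Lifting away.

arm_command(motion=[{"x": 0,"y": 0,"z": -10,"rx": 0,"ry": 0,"rz": 0,"hand": 1},{"x": 0,"y": 0,"z": -40,"rx": 0,"ry": 0,"rz": 0,"hand": 1},{"x": 0,"y": 0,"z": -80,"rx": 0,"ry": 0,"rz": 0,"hand": 1},{"x": 0,"y": 0,"z": -120,"rx": 0,"ry": 0,"rz": 0,"hand": 1},{"x": 40,"y": 0,"z": -150,"rx": 0,"ry": 0,"rz": 0,"hand": 1},{"x": 60,"y": 0,"z": -150,"rx": 0,"ry": 0,"rz": 0,"hand": 1},{"x": 60,"y": 0,"z": -150,"rx": 0,"ry": 0,"rz": 0,"hand": 1}])

```text
clock: 12.55
tcp_pos: [0.4338, 0.0234, 0.2015]
orientation: [0.001, 0.082, 0.997, -0.0]
wrist_force: [-0.6, -0.4, 0.0]
finger_gap: 0.0001
```

```bash
python3 d.py "[.4934,.0134,.2]"
python3 - <<'E'
from h import *
import pickle
P0=pickle.load(open('P.pkl','rb'))
P={n:cam(n) for n in('scene','side')}
a=P['scene']['image'][100:310,180:380];b=P['side']['image'][130:340,190:390]
cv2.imwrite('pics/c6.png',cv2.resize(np.hstack([a,b])[:,:,::-1],None,fx=2,fy=2,interpolation=cv2.INTER_CUBIC))
for nm,q in dict(zero=(.5044,.0805),read=(.4934,.0134),lid=(.63,.026)).items():
    for n in P:
        o=[]
        for Q in (P0,P):
            C=cloud(Q[n]);m=np.hypot(C[...,0]-q[0],C[...,1]-q[1])<.007;o.append(np.median(C[m],0)[2].round(4) if m.any() else None)
        print(nm,n,o)
th=-.1615;R=np.array([[np.cos(th),-np.sin(th)],[np.sin(th),np.cos(th)]]);h=np.array([.6649,.0209])
for n in P:
    C=cloud(P[n]);L=(C[...,:2]-h)@R;z=C[...,2]
    m=(abs(L[...,1])<.045)&(L[...,0]<-.005)&(L[...,0]>-.078)&(z>.09)&(z<.13)
    print(n,m.sum(),np.polyfit(-L[...,0][m],z[m],1))
for q in('flask','rack','bottle'):
    print(q,[np.round(r['at']).tolist() for r in finder.find_in(P['side'],q)[:3]])
print(get_state()['wrist_force'])
E
```

```text
clock 12.55 tcp [0.4338 0.0234 0.2015] q [-1.310e-01  5.300e-02 -3.480e-01  1.168e+00 -1.000e-03  3.400e-02] gap 7.440762563239141e-05 F [-0.57 -0.45  0.04]
axes [[-0.986, 0.164, 0.001], [0.164, 0.986, -0.001], [-0.001, -0.001, -1.0]]
tool delta mm [-60.5  -0.1   1.6]
zero scene [np.float64(0.0559), np.float64(0.0553)]
zero side [np.float64(0.0568), np.float64(0.0565)]
read scene [np.float64(0.055), np.float64(0.0558)]
read side [np.float64(0.0564), np.float64(0.0563)]
lid scene [np.float64(0.1281), np.float64(0.0968)]
lid side [np.float64(0.0815), np.float64(0.0973)]
scene 1026 [6.58622097e-05 9.66653671e-02]
side 1198 [-0.00278055  0.09736381]
flask [[358.0, 182.0]]
rack [[302.0, 168.0]]
bottle [[284.0, 335.0], [229.0, 337.0], [207.0, 380.0]]
[ 0.47800665  0.71393062 -0.75529589]
```

View pics/c6.png

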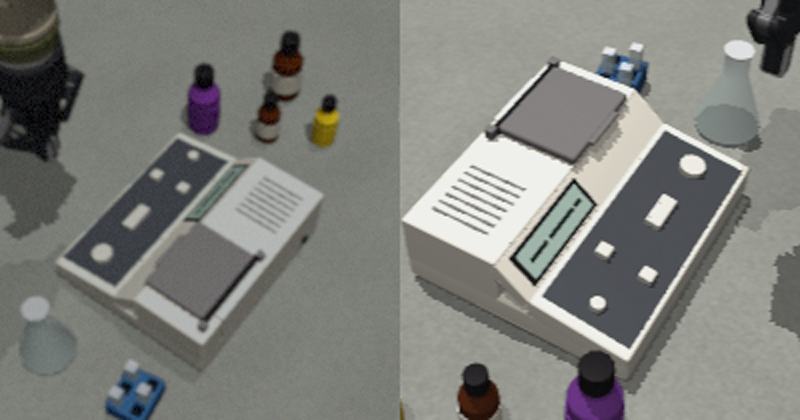

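```bash
python3 -c "
from workcell import hand_in
print(hand_in())"
```

```text
the job is handed in; nothing more can be done
None
```

The lid is shut, the zero and read keys were pressed in that order, and the job is handed in. The robot's clock read about 12.6 s before the final pictures and hand-in; no verdict was reported.

- **Lid:** I pushed it down with the closed fingertip until the force rose to about 6 N. Afterwards the depth fit gave a slope within 0.003 rad of flat, at about 97 mm.
- **Zero key:** I pressed it about 4 mm at about 3.5 N. I did not feel its end stop, so the travel is worked out from the fingertip height and force. It came back up to its starting height before I moved on.
- **Read key:** I pressed it to its end stop, where the force reached 8.6 N. Small sideways forces of 2–3 N appeared at the fingertip during this press. I took them to be friction on the sloped key, since the pictures showed nothing else touched.
- **Last checks:** Zero and read are within 1 mm of their starting heights. The three small keys look untouched in the picture; I did not measure them. The bottle, flask and rack stand upright and show no visible move. The blank is hidden under the shut lid, so I could not check it. The arm is clear of everything.

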